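# Tighten the disc grinder's lock ring with the pin spanner

## Robot

A 7-joint arm with a two-finger parallel gripper is mounted at the origin on the work surface. World frame = base frame: x ahead of the robot, y to its left, z up, the work surface at z = 0. Lengths are in mm, angles in degrees, forces in N, time in s.
With the tool pointing down it reaches from about 400 to 750 mm from the base axis. Payload 19.5 kg.
Tool frame: the origin (TCP) lies at the very end of the fingers, on their centre line; the grasp point (between the pads) lies 19 mm behind it; x points along the fingers, y is the direction in which the jaws open and shut, and the axes are right-handed (so a half turn about x gives the same grasp; the last joint's range is limited). The gripper opens to 85 mm and grips with 20 to 120 N. Pads are 22 mm wide; open, the fingers measure 114 mm over their backs; the gripper's body (76 mm by 85 mm) begins 54 mm behind the grasp point. The pads swing forward as they close: fully open they stand 13 mm farther back than shut.
Start: joints at [72.84, 40.479, -1.581, 85.061, 1.261, 54.483, -4.326], TCP at [146.592, -555.973, 231.268] pointing down, gripper open.
Joint ranges: [-155.06, 155.06], [-18.47, 123.98], [-90, 86.84], [0, 140.48], [-83.41, 263.41], [0, 116], [-161.91, 161.91]. Speed limits (degrees/s): [108.29, 108.29, 147.25, 147.25, 172.46, 172.46, 172.46].

## Interface

Orientations are given as [roll, pitch, yaw] about the fixed x, y, z axes, in that order (R = Rz(yaw) Ry(pitch) Rx(roll)).
In Python, from plant import env, viewer gives the robot as it stands. The module is installed in compiled form; this text tells all that it offers.
- The arm moves only by the tool apply_moves, never from a script. Its argument "increments" is a list of rows, each an object with "fingers": the opening, from 0 (shut) to 1 (fully open); "translation": the shift along the tool's x, y, z in m, a list of three; "angular": the turn, a rotation vector about the tool's x, y, z in degrees, a list of three. A call has 1 to 12 rows; each row is the pose to reach, as a shift and turn from the pose commanded when the call began, along the tool's axes at that moment; what a row does not reach only later rows make up. A row lasts 1/12 s, in which the tool goes at most 41.7 mm and 7.16 degrees, less where a joint would pass 70% of its speed; a pose out of reach is approached as far as the arm can. A call with a gripper value outside its range is refused whole. The fingers move at their own pace and stop on an object; the grip force is fixed at half the most. Time passes only in rows, so rows that repeat a pose let the fingers close. It gives the time, the measured TCP pose, the force and the opening at its end, in the units of the state.
- env.observe(): the state, without advancing time (a new reading comes with each control period).
- viewer.grab_frame(name): name is "scene" or "side" or "wrist"; returns a dict with "color" (420x560x3 uint8, red, green, blue), "z_map" (420x560 float32, mm along the optical axis (not along the pixel's ray), 0 where there is no reading), "camera_matrix" (3x3 intrinsics, pixels), "position" and "orientation" of the camera in the world. Camera axes: x right, y down, z forward; pixel columns grow to the right and rows downward; lengths in mm; the calibration is good to about 2 mm. A picture is of the moment at which its call begins.
- env.sign_off(): hands the job in, once; it reports no verdict.
The state is a dict: "time": time; "qpos": joint angles; "qvel": joint speeds; "joint_torque": joint torques, N m; "ee_pos": TCP position; "eef_rot": TCP orientation; "ft_force": force on the tool from outside, world axes, zero at the start; "wrist_torque": the same for the moment, N m; "opening": opening from 0.0 (shut) to 1.0 (fully open).
Only numpy, scipy, OpenCV 4.12 (cv2) and the standard library are available. Lean on these libraries where they do the work, as an engineer would, in place of code of your own. Each camera call takes 0.05 s, during which the arm holds its last target. There are 200 camera calls.

## Task

The new disc on the bench grinder is still loose: pick up the pin spanner, set both of its pins down into the two holes of the steel lock ring, and only then turn the ring clockwise, with both pins in, until its tab is hard against the stop block. Then lift the spanner out and lay it gently back on the plywood tool board, pins down and wholly on the board. Keep the gripper itself off the grinder, and leave the other things on the bench where they are.

Things in the scene. Friction and masses are not known exactly. Their poses are not given: they have to be found in the camera images.
- grinder: Fixed disc grinder head in the bench, facing up: round grey housing 230 mm across the foot, 208 mm above; brown disc 200 mm across, top 61 mm above the bench; dark flange 124 mm across, top at 66 mm. Only the lock ring turns. Origin: on the bench under the disc's centre, z up. A steel stop block (12 x 12 x 8 mm high) stands on the flange 52 mm from the centre, almost along +x.
- ring_top (a point): Centre of the top face of the steel lock ring, on its turning axis, 90 mm above the bench. The ring is a disc 90 mm across and 24 mm high, with a tab on its rim (12 mm wide, 8 mm high, reaching 57 mm from the axis). Its axes turn with the ring: z up; the two holes lie on its y axis, 28 mm either side of the centre.
- hole_a (a point): Centre of the mouth of one blind hole in the ring's top face: 13 mm across, 15 mm deep, 28 mm from the ring's centre along the ring's +y. The two holes are alike, so the spanner fits either way round.
- hole_b (a point): Centre of the mouth of the other, identical hole, 28 mm from the ring's centre along the ring's -y.
- ring (a joint): Angle of the lock ring, rad: grows as the ring turns clockwise seen from above; starts at 0.15 to 0.6 (loose), hard stop at 1.40, where the tab meets the stop block. At value q the x axis of ring_top points 0.9 - q counter-clockwise of the grinder's x. Turning takes about 0.4 N m; the ring stays where it is left. The spanner has about +-0.09 rad of play in the holes.
- spanner: T-shaped pin spanner, 163 mm long, 0.35 kg, lying level, pins down. Black straight-sided handle, 24 mm wide (y), 32 mm high, from x = -75 to 14 mm. Steel shank 18 mm wide on to a steel cross bar at x = 80 mm (74 mm in y), both 12 to 22 mm high. Origin: handle's underside, level with the pin tips, centre line, near the centre of mass: grip across the handle here. x to the pins, z up.
- pin_a (a point): Centre of the tip of the pin at the spanner's x = 80, y = +28 mm. Each pin is 8 mm thick, tapered at the tip, and stands 12 mm down from the cross bar. With the pins fully in the holes the bar rests on the ring and pin tips and handle's underside are 78 mm above the bench.
- pin_b (a point): Centre of the tip of the other, identical pin at the spanner's x = 80, y = -28 mm.
- tail (a point): Point on the underside of the spanner's handle, 70 mm behind its origin (5 mm from the handle's end).
- board: Fixed square plywood tool board, 240 x 240 mm, 6 mm thick, where the spanner lies at the start and must lie at the end. Origin: centre of its underside, on the bench; sides along its x and y.
- crate: Bystander: open yellow plastic crate, 130 x 200 x 85 mm high, origin under its centre. Leave it.
- can: Bystander: bare metal can, 72 mm across, 150 mm high, origin under its centre. Leave it.
- hammer: Bystander: hammer 260 mm long with a wooden handle, lying along its x, origin under the middle of its length. Leave it.
- offcut: Bystander: square tube offcut, 40 x 160 x 40 mm, lying along its y, origin under its centre. Leave it.
Not all that is in view belongs to the job. There is more than one size of the spanner; the job needs the largest.

How it is judged:
By the outcome, as a careful person would: the job done as asked, in the order asked, and still so for the second after the job is handed in, with the robot touching nothing.
It also fails if it takes over 58 s, if anything falls off the work surface, if the arm or the gripper's body presses on something with over 40 N, if the wrist force passes 120 N, or if a joint passes its speed limit or range.

## Working session

There is one attempt and no reset: what is moved stays moved. The work goes in short steps, Python scripts to look and compute and a tool call to move; the robot and the scene stay as the last step left them, time stands still between calls to the robot, and variables do not carry over. Pictures are saved under pics/ and viewed, about 8 in all and at most 12, crops included, and the job is handed in when it is done.

Besides the shell and the picture viewer there is one more tool, called after "Request:" as name([rows], argument=value, ...), one row to a line, values as JSON. apply_moves: Moves the arm, as the interface text tells. Its arguments: {"type":"object","properties":{"increments":{"type":"array"}},"required":["increments"]}

```bash
mkdir -p pics; cat > h.py <<'E'
import numpy as np, cv2
from scipy.spatial.transform import Rotation as R
from plant import env, viewer
def grab(n,tag):
    f=viewer.grab_frame(n); np.savez('pics/'+tag+'.npz',**{k:np.array(v) for k,v in f.items()})
    cv2.imwrite('pics/'+tag+'.png',f['color'][:,:,::-1]); return f
def load(tag): return dict(np.load('pics/'+tag+'.npz'))
def camR(f):
    o=np.array(f['orientation'],float)
    if o.shape==(3,3): return o
    return R.from_euler('xyz',o,degrees=True).as_matrix() if o.size==3 else R.from_quat(o).as_matrix()
def cloud(f):
    K=f['camera_matrix'];z=f['z_map'];v,u=np.mgrid[:z.shape[0],:z.shape[1]]
    p=np.stack([(u-K[0,2])/K[0,0]*z,(v-K[1,2])/K[1,1]*z,z],-1)
    w=p@camR(f).T+np.array(f['position']); w[z==0]=np.nan; return w
def proj(f,P):
    c=(np.atleast_2d(P)-f['position'])@camR(f); q=c@f['camera_matrix'].T; return q[:,:2]/q[:,2:]
E
python3 - <<'E'
from h import *
print(env.observe())
a=[grab(n,n+'0') for n in('scene','side','wrist')]
for f in a: print(f['position'],f['orientation'],f['camera_matrix'][0])
im=np.hstack([cv2.resize(f['color'],(400,300)) for f in a[:2]]); im=np.vstack([im,np.hstack([cv2.resize(a[2]['color'],(400,300)),np.zeros((300,400,3),np.uint8)])])
cv2.imwrite('pics/all0.png',im[:,:,::-1])
E
```

```text
{'time': 0.0, 'qpos': array([72.83839179, 40.51448457, -1.58318277, 85.08294857,  1.26043014,
       54.48387589, -4.32508137]), 'qvel': array([-0.01259847,  0.03357835, -0.04791648,  0.0512418 , -0.05798412,
        0.04540813,  0.09450153]), 'joint_torque': array([-2.15598178e-03, -8.83202648e+01,  1.23365611e+00, -2.36168307e+01,
        1.68377504e-02,  6.53411043e-03,  3.28413243e-06]), 'ee_pos': array([ 146.55214647, -555.73756579,  230.82769652]), 'eef_rot': array([-88.66645203,  89.93601166, 106.10725463]), 'ft_force': array([-0.41654171,  0.50637357,  0.24715328]), 'wrist_torque': array([ 0.0457567 , -0.00711128, -0.01628947]), 'opening': 1.0022090991001507}
[1284.01619442  305.96722215 1050.23549467] [-139.10955218    1.0878354   112.72227361] [469.27835788   0.         289.55524041]
[ 71.0932632  704.08377247 711.50763221] [-126.16804916    0.33999545 -147.54507887] [398.08487754   0.         284.61762712]
[ 229.01705543 -534.88914983  373.86958944] [ 1.60807136e+02  1.72440743e-02 -7.52611424e+01] [375.0270684    0.         280.57359051]
```

View pics/all0.png

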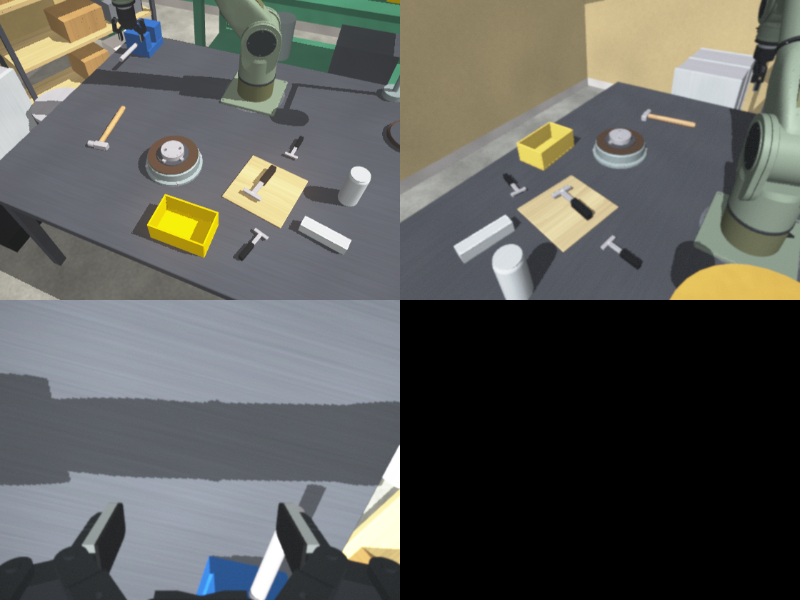

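The contact sheet shows three spanners, in scene-tile pixels: one on the board (260,183), one behind it (293,148) and one in front (252,243). The one on the board looks largest and lies where the task says. Next I'll measure all three and confirm in an enlarged crop.

```bash
python3 - <<'E'
from h import *
for t in('scene0','side0'):
    f=load(t);w=cloud(f);z=w[...,2];c=f['color'].astype(int)
    X,Y=w[...,0],w[...,1]
    hsv=cv2.cvtColor(f['color'],cv2.COLOR_RGB2HSV)
    # board: wood-coloured, z 2..12
    b=(z>2)&(z<12)&(hsv[...,1]>50)&(hsv[...,0]>10)&(hsv[...,0]<35)
    n,l,s,ce=cv2.connectedComponentsWithStats(b.astype(np.uint8))
    i=1+np.argmax(s[1:,4]); p=w[l==i]; print(t,'board',cv2.minAreaRect(p[:,:2].astype(np.float32)),np.median(p[:,2]))
    # objects 
    m=((z>14)&(z<120)&(X>200)&(X<1000)&(abs(Y)<600)).astype(np.uint8)
    n,l,s,ce=cv2.connectedComponentsWithStats(m)
    for i in range(1,n):
        if s[i,4]<60: continue
        p=w[l==i]; r=cv2.minAreaRect(p[:,:2].astype(np.float32)); print(ce[i].round(),s[i,4],np.round(r[0]),np.round(r[1]),round(r[2],1),np.percentile(p[:,2],95).round(1))
    r=(z>84)&(z<96)&(X>200)&(X<1000)&(abs(Y)<600)&(hsv[...,1]<60)
    p=w[r]; print('ringtop',np.median(p,0),cv2.minEnclosingCircle(p[:,:2].astype(np.float32)))
a=load('scene0')['color'];b=load('side0')['color']
f=lambda im,x0,y0,w,h,W,H:cv2.resize(im[y0:y0+h,x0:x0+w],(W,H),interpolation=cv2.INTER_CUBIC)
im=np.hstack([f(a,190,170,250,210,420,353),f(b,130,160,230,213,380,353)])
cv2.imwrite('pics/crop1.png',im[:,:,::-1])
E
```

```text
scene0 board ((533.6964721679688, 210.02459716796875), (240.88394165039062, 246.04261779785156), 78.91702270507812) 5.604001127075662
[150. 184.] 637 [ 478. -499.] [ 89. 264.] 87.7 27.6
[243. 223.] 4022 [ 560. -163.] [211. 215.] 75.6 90.2
[414. 206.] 201 [295. 260.] [122.  52.] 0.4 25.5
[365. 256.] 617 [522. 193.] [ 72. 163.] 74.7 39.3
[490. 271.] 839 [485. 495.] [71. 37.] 76.5 114.9
[256. 313.] 3232 [808.   1.] [133. 202.] 0.5 85.2
[455. 328.] 1473 [656. 444.] [160.  44.] 77.2 42.3
[352. 342.] 382 [778. 240.] [ 54. 122.] 80.9 25.7
ringtop [ 548.1381702  -159.63352265   89.28919827] ((515.487060546875, 160.82882690429688), 373.595703125)
side0 board ((531.6107177734375, 209.91726684570312), (242.78842163085938, 241.87655639648438), 78.56267547607422) 5.732245745894488
[372. 165.] 417 [ 475. -531.] [260.  90.] 15.3 26.5
[203. 201.] 2867 [804.   3.] [135. 205.] 0.3 84.3
[308. 205.] 3023 [ 544. -159.] [207. 212.] 72.9 89.8
[157. 257.] 260 [773. 230.] [ 53. 121.] 69.1 24.8
[243. 283.] 790 [517. 196.] [ 73. 164.] 73.8 38.8
[117. 332.] 1942 [653. 445.] [160.  47.] 79.0 41.6
[311. 353.] 558 [288. 271.] [ 54. 120.] 80.2 24.9
[164. 399.] 1494 [444. 509.] [72. 37.] 63.3 115.7
ringtop [ 529.38878171 -144.74727268   89.41667638] ((508.78350830078125, 163.7789764404297), 376.6263732910156)
```

View pics/crop1.png

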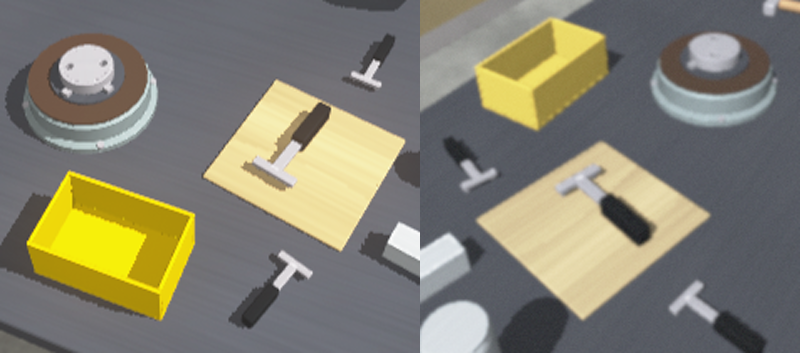

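The crop confirms it: the board spanner (crop 290,145) is about 163 mm long, while the others at (375,60) and (275,290) are about 121 mm. So the one on the board is the spanner to use. Next I'll plan wrist views.

```bash
cat >> h.py <<'E'
def tool():
    s=env.observe(); return np.array(s['ee_pos']),R.from_euler('xyz',s['eef_rot'],degrees=True),s
def down(yaw): # tool x down, tool y at world yaw (deg)
    a=np.radians(yaw); y=np.array([np.cos(a),np.sin(a),0]); x=np.array([0,0,-1.]); return R.from_matrix(np.stack([x,y,np.cross(x,y)],1))
def plan(P,yaw):
    p,r,s=tool(); t=r.inv().apply(np.array(P)-p)/1000; w=(r.inv()*down(yaw)).as_rotvec(degrees=True)
    print('to',P,yaw,'trans',t.round(4),'ang',w.round(2))
def st():
    p,r,s=tool(); y=r.as_matrix()[:,1]; x=r.as_matrix()[:,0]
    print('t',round(s['time'],2),'p',p.round(1),'yaw',np.degrees(np.arctan2(y[1],y[0])).round(2),'x',x.round(3),'q',np.round(s['qpos'],1),'F',np.round(s['ft_force'],1),'T',np.round(s['wrist_torque'],2),'op',round(s['opening'],3))
E
python3 - <<'E'
from h import *
st(); f=load('wrist0'); p,r,s=tool()
print('cam in tool',r.inv().apply(f['position']-p), 'fwd in tool',r.inv().apply(camR(f)[:,2]))
for yaw in (16,-16,0,-45): 
    rr=down(yaw); fw=rr.apply(r.inv().apply(camR(f)[:,2])); o=rr.apply(r.inv().apply(f['position']-p)); 
    print(yaw,'offset of view centre at z=90 with TCP z 260',(o+fw*(260+o[2]-90)/-fw[2]))
plan([500,-160,260],16)
E
```

```text
t 0.15 p [ 146.5 -555.8  230.9] yaw -75.23 x [-0.     0.001 -1.   ] q [72.8 40.5 -1.6 85.1  1.3 54.5 -4.3] F [ 0.5 -0.6  0.5] T [ 0.04 -0.05  0.02] op 1.002
cam in tool [-142.93502321    0.6822646   -85.09108523] fwd in tool [9.44434183e-01 3.78066229e-04 3.28700367e-01]
16 offset of view centre at z=90 with TCP z 260 [   7.34266599  -22.67721659 -170.        ]
-16 offset of view centre at z=90 with TCP z 260 [  -5.79016001  -23.12239051 -170.        ]
0 offset of view centre at z=90 with TCP z 260 [   0.80753555  -23.82265272 -170.        ]
-45 offset of view centre at z=90 with TCP z 260 [ -16.27414542  -17.41617314 -170.        ]
to [500, -160, 260] 16 trans [-0.0288 -0.2926 -0.4427] ang [-9.123e+01 -4.000e-02  4.000e-02]
```

```bash
python3 -c "
from h import *
plan([540,-145,270],-16)"
```

```text
to [540, -145, 270] -16 trans [-0.0388 -0.297  -0.4852] ang [-5.923e+01 -2.000e-02  5.000e-02]
```

Request:
apply_moves([
  {"fingers": 1,"translation": [-0.003,-0.025,-0.04],"angular": [-5,0,0]},
  {"fingers": 1,"translation": [-0.006,-0.05,-0.08],"angular": [-10,0,0]},
  {"fingers": 1,"translation": [-0.009,-0.074,-0.12],"angular": [-15,0,0]},
  {"fingers": 1,"translation": [-0.012,-0.098,-0.16],"angular": [-20,0,0]},
  {"fingers": 1,"translation": [-0.015,-0.123,-0.2],"angular": [-25,0,0]},
  {"fingers": 1,"translation": [-0.018,-0.147,-0.24],"angular": [-30,0,0]},
  {"fingers": 1,"translation": [-0.021,-0.171,-0.28],"angular": [-35,0,0]},
  {"fingers": 1,"translation": [-0.024,-0.196,-0.32],"angular": [-40,0,0]},
  {"fingers": 1,"translation": [-0.027,-0.22,-0.36],"angular": [-45,0,0]},
  {"fingers": 1,"translation": [-0.03,-0.245,-0.4],"angular": [-50,0,0]},
  {"fingers": 1,"translation": [-0.033,-0.269,-0.44],"angular": [-55,0,0]},
  {"fingers": 1,"translation": [-0.039,-0.297,-0.485],"angular": [-59.2,0,0]},
])

```text
time: 1.15
ee_pos: [492.7, -193.9, 264.3]
eef_rot: [-93.5, 90.0, 160.8]
ft_force: [1.1, 0.1, 0.3]
opening: 1.005
```

```bash
python3 -c "
from h import *
st()
plan([540,-145,270],-16)"
```

```text
t 1.15 p [ 492.7 -193.9  264.3] yaw -15.78 x [-0.  0. -1.] q [ 26.9  34.8 -16.3  91.3  11.2  55.6  -8.7] F [1.1 0.1 0.3] T [-0.08  0.01 -0.05] op 1.005
to [540, -145, 270] -16 trans [-0.0057  0.0322 -0.0599] ang [ 0.22 -0.    0.01]
```

Request:
apply_moves([
  {"fingers": 1,"translation": [-0.003,0.016,-0.03],"angular": [0,0,0]},
  {"fingers": 1,"translation": [-0.006,0.032,-0.06],"angular": [0,0,0]},
  {"fingers": 1,"translation": [-0.006,0.032,-0.06],"angular": [0,0,0]},
  {"fingers": 1,"translation": [-0.006,0.032,-0.06],"angular": [0,0,0]},
])

```text
time: 1.48
ee_pos: [539.6, -145.3, 269.8]
eef_rot: [-128.0, 90.0, 126.2]
ft_force: [-0.6, -0.1, -0.2]
opening: 1.001
```

```bash
python3 - <<'E'
from h import *
st(); f=grab('wrist','w_ring'); w=cloud(f);z=w[...,2]
# ring top: low-sat pts near 90
m=(abs(z-89.5)<3)&(np.hypot(w[...,0]-552,w[...,1]+161)<60)
(cx,cy),r,=cv2.minEnclosingCircle(np.argwhere(m)[:,::-1].astype(np.float32)); print('px',cx,cy,r)
p=w[m]; print('ring',cv2.minEnclosingCircle(p[:,:2].astype(np.float32)),np.median(p[:,2]))
d=(abs(z-60.5)<3)&(np.hypot(w[...,0]-552,w[...,1]+161)<120); print('disc',cv2.minEnclosingCircle(w[d][:,:2].astype(np.float32)),np.median(z[d]))
t=(z>68)&(z<82)&(np.hypot(w[...,0]-552,w[...,1]+161)<64); n,l,s,ce=cv2.connectedComponentsWithStats(t.astype(np.uint8))
for i in range(1,n):
    if s[i,4]>30: print(ce[i].round(),s[i,4],np.median(w[l==i],0).round(1))
x0,y0=int(cx)-110,int(cy)-90; x0=max(x0,0);y0=max(y0,0); print(x0,y0)
cv2.imwrite('pics/ring1.png',cv2.resize(f['color'][y0:y0+180,x0:x0+220,::-1],(770,630))[:600])
E
```

```text
t 1.48 p [ 539.6 -145.3  269.8] yaw -15.88 x [-0.     0.001 -1.   ] q [ 19.9  37.1 -15.7  84.6  10.9  59.8 -14.1] F [-0.6 -0.1 -0.2] T [-0.07 -0.01  0.05] op 1.001
px 296.11676025390625 195.95350646972656 49.375423431396484
ring ((548.7369384765625, -167.01223754882812), 44.93436813354492) 90.31388728285714
disc ((548.61474609375, -167.46856689453125), 100.12940979003906) 61.35717324289527
[296. 145.] 376 [ 565.1 -122.7   74.2]
[274. 176.] 128 [ 534.2 -145.    76. ]
[351. 190.] 174 [ 599.8 -178.3   74.3]
[317. 218.] 100 [ 562.2 -195.3   76.1]
186 105
```

View pics/ring1.png

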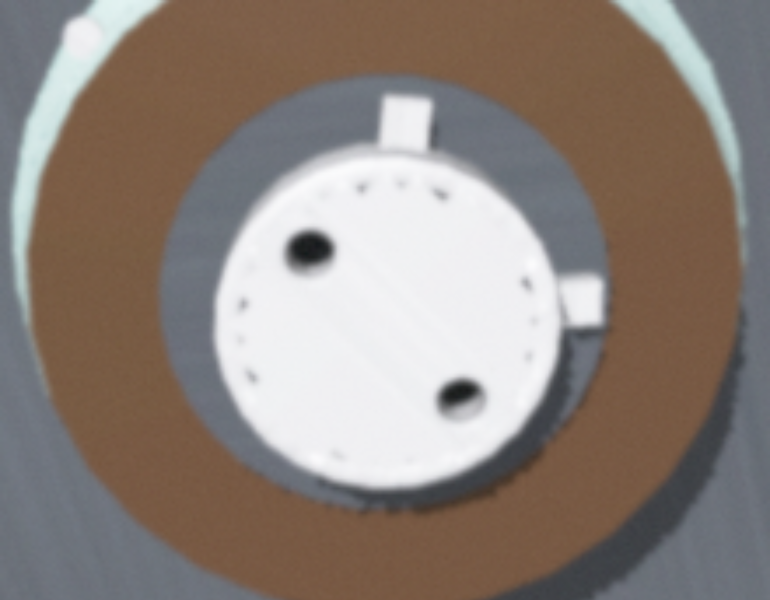

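The ring crop shows the holes at crop (310,250) and (461,400), the tab at (407,122) and the stop at (583,300). The ring has about 70° to go clockwise. Next I'll get hole positions at z=90 and move above the spanner.

```bash
python3 - <<'E'
from h import *
f=load('w_ring')
def ray(px,zz):
    d=camR(f)@np.linalg.inv(f['camera_matrix'])@np.array([px[0],px[1],1]); return f['position']+d*(zz-f['position'][2])/d[2]
g=cv2.cvtColor(f['color'],cv2.COLOR_RGB2GRAY)
H=[]
for c in((274.6,176.4),(317.7,219.3)):
    x,y=map(int,c); sub=(g[y-9:y+10,x-9:x+10]<200); v,u=np.nonzero(sub); e=(u.mean()+x-9,v.mean()+y-9); H.append(ray(e,90)); print(c,e,np.ptp(u)+1,np.ptp(v)+1,H[-1].round(1))
d=H[0]-H[1]; print('mid',(H[0]+H[1])/2,'dist',np.hypot(*d[:2]),'ang',np.degrees(np.arctan2(d[1],d[0])))
plan([513,196,200],-106)
E
```

```text
(274.6, 176.4) (np.float64(273.78915662650604), np.float64(176.49397590361446)) 15 14 [ 534.9 -141.7   90. ]
(317.7, 219.3) (np.float64(317.0285714285714), np.float64(218.35)) 15 12 [ 562.1 -190.6   90. ]
mid [ 548.49082147 -166.18602432   90.        ] dist 55.93229117272859 ang 119.05924002140371
to [513, 196, 200] -106 trans [ 0.0698 -0.1193 -0.3223] ang [9.001e+01 4.000e-02 2.000e-02]
```

Request:
apply_moves([
  {"fingers": 1,"translation": [0.005,-0.009,-0.025],"angular": [7,0,0]},
  {"fingers": 1,"translation": [0.01,-0.018,-0.05],"angular": [14,0,0]},
  {"fingers": 1,"translation": [0.016,-0.028,-0.075],"angular": [21,0,0]},
  {"fingers": 1,"translation": [0.022,-0.037,-0.1],"angular": [28,0,0]},
  {"fingers": 1,"translation": [0.027,-0.046,-0.125],"angular": [35,0,0]},
  {"fingers": 1,"translation": [0.032,-0.056,-0.15],"angular": [42,0,0]},
  {"fingers": 1,"translation": [0.038,-0.065,-0.175],"angular": [49,0,0]},
  {"fingers": 1,"translation": [0.043,-0.074,-0.2],"angular": [56,0,0]},
  {"fingers": 1,"translation": [0.05,-0.084,-0.227],"angular": [63,0,0]},
  {"fingers": 1,"translation": [0.056,-0.095,-0.255],"angular": [70,0,0]},
  {"fingers": 1,"translation": [0.062,-0.105,-0.283],"angular": [77,0,0]},
  {"fingers": 1,"translation": [0.066,-0.112,-0.302],"angular": [84,0,0]},
])

```text
time: 2.53
ee_pos: [514.2, 175.9, 203.8]
eef_rot: [-27.6, 90.0, 142.1]
ft_force: [0.3, 0.9, -0.3]
opening: 1.0
```

```bash
python3 -c "
from h import *
st()
plan([513,196,200],-106)"
```

```text
t 2.53 p [514.2 175.9 203.8] yaw -100.37 x [-0.001  0.    -1.   ] q [ -28.6   40.4   12.2   94.2  -10.9   46.5 -112.2] F [ 0.3  0.9 -0.3] T [ 0.07  0.02 -0.04] op 1.0
to [513, 196, 200] -106 trans [ 0.0038 -0.0196  0.0048] ang [5.63 0.03 0.02]
```

Request:
apply_moves([
  {"fingers": 1,"translation": [0.004,-0.02,0.005],"angular": [5.6,0,0]},
  {"fingers": 1,"translation": [0.004,-0.02,0.005],"angular": [5.6,0,0]},
  {"fingers": 1,"translation": [0.004,-0.02,0.005],"angular": [5.6,0,0]},
])

```text
time: 2.78
ee_pos: [513.1, 194.5, 200.0]
eef_rot: [67.9, 90.0, -127.6]
ft_force: [-0.7, -1.1, 0.2]
opening: 1.002
```

```bash
cat >> h.py <<'E'
def spanner(f,zb=6,show=True):
    """spanner axis and origin from cloud; zb underside height"""
    w=cloud(f); z=w[...,2]; p,r,s=tool()
    g=cv2.cvtColor(f['color'],cv2.COLOR_RGB2HSV); return w,g
E
python3 - <<'E'
from h import *
st(); f=grab('wrist','w_sp'); w=cloud(f);z=w[...,2]
m=((z>20)&(z<60)&(np.hypot(w[...,0]-513,w[...,1]-196)<120)).astype(np.uint8)
n,l,s,ce=cv2.connectedComponentsWithStats(m); i=1+np.argmax(s[1:,4]); M=l==i
p=w[M]; print(s[i],cv2.minAreaRect(p[:,:2].astype(np.float32)))
H=p[p[:,2]>33]; r=cv2.minAreaRect(H[:,:2].astype(np.float32)); print('handle',r,np.median(H[:,2]))
B=p[(p[:,2]<31)&(p[:,2]>24)]; r=cv2.minAreaRect(B[:,:2].astype(np.float32)); print('bar+shank',r,np.median(B[:,2]))
b=w[(z>2)&(z<12)]; print('board z',np.nanmedian(b[:,2]))
cv2.imwrite('pics/sp1.png',f['color'][:,:,::-1])
E
```

```text
t 2.78 p [513.1 194.5 200. ] yaw -105.57 x [-0.    -0.001 -1.   ] q [ -31.4   41.3   14.    93.4  -12.6   46.8 -117.7] F [-0.7 -1.1  0.2] T [-0.02 -0.03  0.  ] op 1.002
[ 234   76   92  189 6098] ((519.0609130859375, 193.0250244140625), (73.416259765625, 161.92369079589844), 74.38483428955078)
handle ((483.11932373046875, 201.31277465820312), (23.92765998840332, 88.33382415771484), 75.13060760498047) 38.00559237083786
bar+shank ((559.5517578125, 181.70167541503906), (73.4166488647461, 77.83251190185547), 74.39875793457031) 28.191258357275956
board z 6.258967932314732
```

View pics/sp1.png

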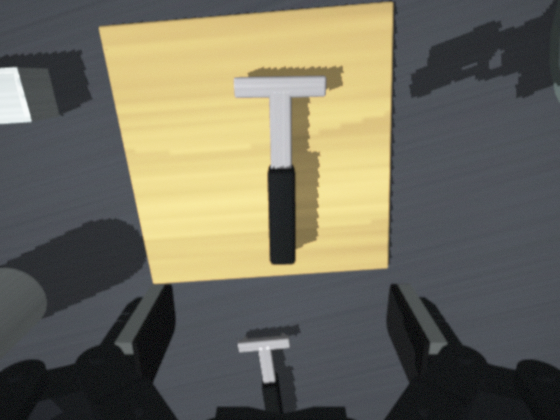

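The view shows the spanner bar at (280,87) and handle at (282,215), pointing up the image and centred between the fingers. I'll descend part way, correct, then grip.

```bash
python3 -c "
from h import *
plan([512.7,194,60],-105.2)"
```

```text
to [512.7, 194, 60] -105.2 trans [ 0.1403 -0.0003  0.0008] ang [-0.41 -0.01 -0.04]
```

Request:
apply_moves([
  {"fingers": 1,"translation": [0.03,0.001,0],"angular": [0,0,0]},
  {"fingers": 1,"translation": [0.06,0.001,0],"angular": [0,0,0]},
  {"fingers": 1,"translation": [0.09,0.001,0],"angular": [0,0,0]},
  {"fingers": 1,"translation": [0.12,0.001,0],"angular": [0,0,0]},
  {"fingers": 1,"translation": [0.14,0.001,0],"angular": [0,0,0]},
  {"fingers": 1,"translation": [0.14,0.001,0],"angular": [0,0,0]},
  {"fingers": 1,"translation": [0.14,0.001,0],"angular": [0,0,0]},
  {"fingers": 1,"translation": [0.14,0.001,0],"angular": [0,0,0]},
])

```text
time: 3.5
ee_pos: [513.9, 193.3, 61.8]
eef_rot: [-145.1, 89.9, 19.2]
ft_force: [0.7, -0.2, 0.3]
opening: 1.0
```

```bash
python3 -c "
from h import *
st()
plan([512.7,194,10],-105.2)"
```

```text
t 3.5 p [513.9 193.3  61.8] yaw -105.66 x [ 0.002  0.001 -1.   ] q [ -28.7   53.3    9.2  100.1  -16.    27.8 -114.7] F [ 0.7 -0.2  0.3] T [-0.03 -0.06  0.01] op 1.0
to [512.7, 194, 10] -105.2 trans [ 0.0518 -0.0003  0.0014] ang [-0.46 -0.08  0.05]
```

Request:
apply_moves([
  {"fingers": 1,"translation": [0.015,0,0.001],"angular": [-0.4,0,0]},
  {"fingers": 1,"translation": [0.03,0,0.001],"angular": [-0.4,0,0]},
  {"fingers": 1,"translation": [0.042,0,0.001],"angular": [-0.4,0,0]},
  {"fingers": 1,"translation": [0.05,0,0.001],"angular": [-0.4,0,0]},
  {"fingers": 1,"translation": [0.05,0,0.001],"angular": [-0.4,0,0]},
  {"fingers": 1,"translation": [0.05,0,0.001],"angular": [-0.4,0,0]},
  {"fingers": 1,"translation": [0.05,0,0.001],"angular": [-0.4,0,0]},
])

```text
time: 4.08
ee_pos: [512.5, 194.3, 11.0]
eef_rot: [-140.5, 89.9, 24.2]
ft_force: [0.3, 0.3, -0.2]
opening: 1.002
```

```bash
python3 -c "
from h import *
st()
plan([512.7,194,10],-105.2)"
```

```text
t 4.08 p [512.5 194.3  11. ] yaw -105.23 x [ 0.001  0.    -1.   ] q [ -27.8   58.3    7.2  100.9  -16.7   21.8 -113.7] F [ 0.3  0.3 -0.2] T [ 0.01  0.01 -0.  ] op 1.002
to [512.7, 194, 10] -105.2 trans [ 0.001   0.0002 -0.0003] ang [-0.03 -0.04  0.03]
```

Good; close here.

Request:
apply_moves([
  {"fingers": 0.6,"translation": [0,0,0],"angular": [0,0,0]},
  {"fingers": 0.4,"translation": [0,0,0],"angular": [0,0,0]},
  {"fingers": 0.2,"translation": [0,0,0],"angular": [0,0,0]},
  {"fingers": 0,"translation": [0,0,0],"angular": [0,0,0]},
  {"fingers": 0,"translation": [0,0,0],"angular": [0,0,0]},
  {"fingers": 0,"translation": [0,0,0],"angular": [0,0,0]},
  {"fingers": 0,"translation": [0,0,0],"angular": [0,0,0]},
  {"fingers": 0,"translation": [0,0,0],"angular": [0,0,0]},
  {"fingers": 0,"translation": [0,0,0],"angular": [0,0,0]},
  {"fingers": 0,"translation": [0,0,0],"angular": [0,0,0]},
])

```text
time: 4.92
ee_pos: [512.1, 194.2, 10.5]
eef_rot: [-114.0, 90.0, 50.8]
ft_force: [-1.6, 0.0, 6.7]
opening: 0.273
```

```bash
python3 -c "
from h import *
st()"
```

```text
t 4.92 p [512.1 194.2  10.5] yaw -105.23 x [ 0.  0. -1.] q [ -27.8   58.3    7.2  100.9  -16.7   21.8 -113.7] F [-1.6  0.   6.7] T [-0.15  0.25 -0.01] op 0.273
```

Request:
apply_moves([
  {"fingers": 0,"translation": [-0.01,0,0],"angular": [0,0,0]},
  {"fingers": 0,"translation": [-0.03,0,0],"angular": [0,0,0]},
  {"fingers": 0,"translation": [-0.055,0,0],"angular": [0,0,0]},
  {"fingers": 0,"translation": [-0.08,0,0],"angular": [0,0,0]},
  {"fingers": 0,"translation": [-0.105,0,0],"angular": [0,0,0]},
  {"fingers": 0,"translation": [-0.13,0,0],"angular": [0,0,0]},
  {"fingers": 0,"translation": [-0.15,0,0],"angular": [0,0,0]},
  {"fingers": 0,"translation": [-0.16,0,0],"angular": [0,0,0]},
  {"fingers": 0,"translation": [-0.16,0,0],"angular": [0,0,0]},
  {"fingers": 0,"translation": [-0.16,0,0],"angular": [0,0,0]},
])

```text
time: 5.75
ee_pos: [511.9, 194.2, 170.4]
eef_rot: [-99.9, 90.0, 64.9]
ft_force: [0.2, -0.2, -4.8]
opening: 0.266
```

```bash
cat >> h.py <<'E'
def inhand(f):
    """steel bar+shank in the hand, in the tool frame"""
    w=cloud(f); p,r,s=tool(); t=(w-p)@r.as_matrix()   # tool coords
    hsv=cv2.cvtColor(f['color'],cv2.COLOR_RGB2HSV)
    m=(t[...,0]>-60)&(t[...,0]<20)&(t[...,2]<-10)&(t[...,2]>-110)&(abs(t[...,1])<60)
    b=m&(hsv[...,2]>90)&(t[...,2]<-20)
    q=t[b]; rr=cv2.minAreaRect(q[:,1:].astype(np.float32))
    print('bar+shank (tool y,z)',rr,'x med',np.median(q[:,0]),len(q))
    bar=q[q[:,2]<-73]; c=np.polyfit(bar[:,1],bar[:,2],1); rb=cv2.minAreaRect(bar[:,1:].astype(np.float32)); print('bar',rb,'y range',np.percentile(bar[:,1],[.5,99.5]),'x',np.median(bar[:,0]),'x vs y slope',np.polyfit(bar[:,1],bar[:,0],1),'slope deg',np.degrees(np.arctan(c[0])))
    return t,b
E
python3 - <<'E'
from h import *
st(); f=grab('wrist','w_in'); t,b=inhand(f); cv2.imwrite('pics/in1.png',f['color'][:,:,::-1])
sh=t[b&(t[...,2]>-66)&(t[...,2]<-20)]; print('shank y vs z',np.polyfit(sh[:,2],sh[:,1],1),'shank x vs z',np.polyfit(sh[:,2],sh[:,0],1))
E
```

```text
t 5.75 p [511.9 194.2 170.4] yaw -105.23 x [ 0.  0. -1.] q [ -30.9   43.5   13.1   95.8  -13.4   42.3 -116.6] F [ 0.2 -0.2 -4.8] T [0.08 0.04 0.  ] op 0.266
bar+shank (tool y,z) ((0.31981658935546875, -54.11567306518555), (68.20584869384766, 74.39569854736328), 89.73228454589844) x med -18.34495389556601 18875
bar ((0.18851089477539062, -80.61450958251953), (15.351938247680664, 74.3990249633789), 89.85369873046875) y range [-36.15965205  36.2346869 ] x -18.37157426478158 x vs y slope [-4.08566013e-04 -1.83506230e+01] slope deg -0.10246943211785633
shank y vs z [0.00484725 0.44274041] shank x vs z [ 7.11734741e-04 -1.82817959e+01]
```

View pics/in1.png

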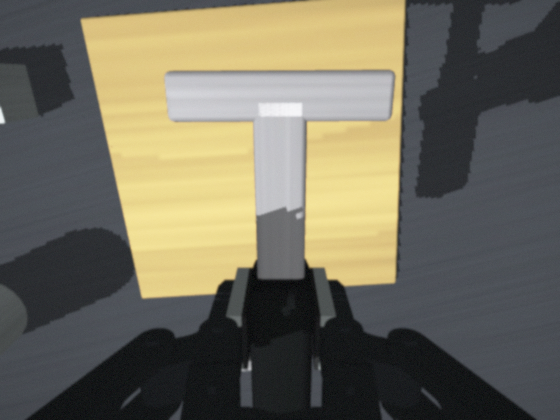

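The view shows the spanner held squarely: bar at (280,95), shank straight, and less than 0.5° and 0.5 mm out. I'll carry it above the ring.

```bash
python3 -c "
from h import *
plan([478.3,-205.7,160],-60.9)"
```

```text
to [478.3, -205.7, 160] -60.9 trans [ 0.0098  0.3946 -0.0728] ang [-44.33   0.05   0.  ]
```

Request:
apply_moves([
  {"fingers": 0,"translation": [0,0.015,-0.003],"angular": [-2,0,0]},
  {"fingers": 0,"translation": [0,0.045,-0.008],"angular": [-5,0,0]},
  {"fingers": 0,"translation": [0,0.08,-0.015],"angular": [-9,0,0]},
  {"fingers": 0,"translation": [0,0.115,-0.021],"angular": [-13,0,0]},
  {"fingers": 0,"translation": [0,0.15,-0.028],"angular": [-17,0,0]},
  {"fingers": 0,"translation": [0,0.185,-0.034],"angular": [-21,0,0]},
  {"fingers": 0,"translation": [0,0.22,-0.041],"angular": [-25,0,0]},
  {"fingers": 0,"translation": [0,0.255,-0.047],"angular": [-29,0,0]},
  {"fingers": 0,"translation": [0,0.29,-0.053],"angular": [-33,0,0]},
  {"fingers": 0,"translation": [0.003,0.325,-0.06],"angular": [-37,0,0]},
  {"fingers": 0,"translation": [0.006,0.36,-0.066],"angular": [-41,0,0]},
  {"fingers": 0,"translation": [0.01,0.385,-0.071],"angular": [-44.3,0,0]},
])

```text
time: 6.8
ee_pos: [478.1, -199.1, 159.2]
eef_rot: [-26.5, 89.9, -177.4]
ft_force: [-0.1, -0.3, -4.7]
opening: 0.269
```

```bash
python3 -c "
from h import *
st()
plan([478.3,-205.7,160],-60.9)"
```

```text
t 6.8 p [ 478.1 -199.1  159.2] yaw -60.85 x [-0.002 -0.    -1.   ] q [ 22.7  41.6  -6.6 102.    7.4  36.8 -49.1] F [-0.1 -0.3 -4.7] T [-0.09  0.06  0.05] op 0.269
to [478.3, -205.7, 160] -60.9 trans [-0.0008  0.0059  0.0031] ang [0.05 0.08 0.04]
```

Request:
apply_moves([
  {"fingers": 0,"translation": [0,0.006,0.003],"angular": [0,0,0]},
  {"fingers": 0,"translation": [0,0.006,0.003],"angular": [0,0,0]},
  {"fingers": 0,"translation": [0,0.006,0.003],"angular": [0,0,0]},
  {"fingers": 0,"translation": [0,0.006,0.003],"angular": [0,0,0]},
])

```text
time: 7.13
ee_pos: [479.8, -201.3, 159.9]
eef_rot: [-88.6, 89.9, 120.5]
ft_force: [-0.4, -0.1, -3.7]
opening: 0.268
```

```bash
cat >> h.py <<'E'
def arc_centre(p,r0,c0):
    """centre of circle of radius r0 from outer edge of point set p, robust"""
    from scipy.optimize import least_squares
    c=np.array(c0,float)
    for _ in range(5):
        d=p-c; a=np.degrees(np.arctan2(d[:,1],d[:,0]))//3; rr=np.hypot(*d.T)
        e=np.array([p[a==k][np.argmax(rr[a==k])] for k in np.unique(a) if (a==k).sum()>2])
        e=e[abs(np.hypot(*(e-c).T)-r0)<5]
        c=least_squares(lambda x:np.hypot(*(e-x).T)-r0,c,loss='soft_l1').x
    return c,len(e),np.std(np.hypot(*(e-c).T)-r0)
E
python3 - <<'E'
from h import *
st(); f=grab('wrist','w_over'); t,b=inhand(f); w=cloud(f); p,r,s=tool()
m=(abs(w[...,2]-90)<2.5)&(np.hypot(w[...,0]-548.5,w[...,1]+166.6)<50)
c,n,sd=arc_centre(w[m][:,:2],45,(548.5,-166.6)); print('ring c',c,n,sd,'tool',r.inv().apply(np.r_[c,90]-p))
d=(abs(w[...,2]-61)<2.5)&(np.hypot(w[...,0]-548.5,w[...,1]+166.6)<106)
c,n,sd=arc_centre(w[d][:,:2],100,(548.5,-166.6)); print('disc c',c,n,sd,'tool',r.inv().apply(np.r_[c,90]-p))
cv2.imwrite('pics/over1.png',f['color'][:,:,::-1])
E
```

```text
t 7.13 p [ 479.8 -201.3  159.9] yaw -60.88 x [-0.001  0.001 -1.   ] q [ 23.   41.7  -6.7 101.5   7.4  37.2 -48.8] F [-0.4 -0.1 -3.7] T [ 0.01  0.03 -0.02] op 0.268
bar+shank (tool y,z) ((0.34597015380859375, -53.707481384277344), (67.44076538085938, 74.605224609375), 89.76335144042969) x med -17.530157270958284 18823
bar ((0.24361038208007812, -80.28469848632812), (74.62309265136719, 14.548954010009766), 0.0008725928491912782) y range [-35.81518788  36.47329884] x -17.53502469802419 x vs y slope [ 5.54084788e-04 -1.75070562e+01] slope deg -0.05945524879000234
ring c [ 548.70337451 -167.24094612] 84 0.24639521159454192 tool [ 70.00748175   3.8365992  -76.65006257]
disc c [ 549.29462362 -166.97677203] 76 0.5024221618692728 tool [ 70.007456     3.89378405 -77.29511556]
```

View pics/over1.png

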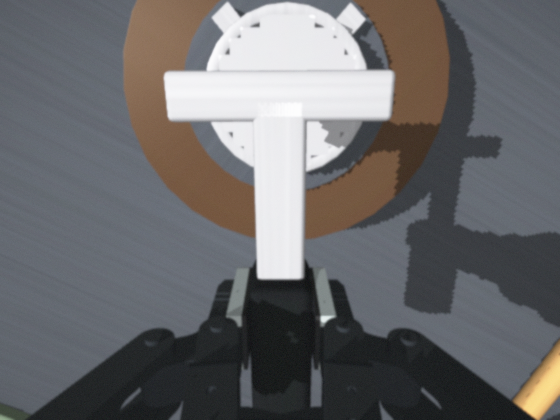

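The view shows the bar at (280,95) over the ring, tab at (350,17) and stop at (228,17). The ring centre agrees with the first measurement to about 0.5 mm. I'll shift and descend to just above the ring.

Request:
apply_moves([
  {"fingers": 0,"translation": [0,0.0036,0.0036],"angular": [0,0,0]},
  {"fingers": 0,"translation": [0.015,0.0036,0.0036],"angular": [0,0,0]},
  {"fingers": 0,"translation": [0.03,0.0036,0.0036],"angular": [0,0,0]},
  {"fingers": 0,"translation": [0.045,0.0036,0.0036],"angular": [0,0,0]},
  {"fingers": 0,"translation": [0.055,0.0036,0.0036],"angular": [0,0,0]},
  {"fingers": 0,"translation": [0.055,0.0036,0.0036],"angular": [0,0,0]},
  {"fingers": 0,"translation": [0.055,0.0036,0.0036],"angular": [0,0,0]},
  {"fingers": 0,"translation": [0.055,0.0036,0.0036],"angular": [0,0,0]},
  {"fingers": 0,"translation": [0.055,0.0036,0.0036],"angular": [0,0,0]},
])

```text
time: 7.93
ee_pos: [478.7, -207.6, 106.0]
eef_rot: [134.6, 89.9, -16.3]
ft_force: [-0.5, -0.3, -3.8]
opening: 0.266
```

```bash
python3 - <<'E'
from h import *
st(); plan([478.4,-205.9,100],-60.9)
E
```

```text
t 7.93 p [ 478.7 -207.6  106. ] yaw -60.93 x [ 0.001 -0.    -1.   ] q [ 23.   46.9  -5.7 104.1   8.5  29.4 -49.3] F [-0.5 -0.3 -3.8] T [0.01 0.02 0.05] op 0.266
to [478.4, -205.9, 100] -60.9 trans [ 0.006  -0.0016 -0.0006] ang [-0.03 -0.05 -0.05]
```

Request:
apply_moves([
  {"fingers": 0,"translation": [0,-0.0016,-0.0006],"angular": [0,0,0]},
  {"fingers": 0,"translation": [0.005,-0.0016,-0.0006],"angular": [0,0,0]},
  {"fingers": 0,"translation": [0.005,-0.0016,-0.0006],"angular": [0,0,0]},
  {"fingers": 0,"translation": [0.005,-0.0016,-0.0006],"angular": [0,0,0]},
])

```text
time: 8.27
ee_pos: [478.0, -205.8, 100.0]
eef_rot: [-55.6, 90.0, 153.4]
ft_force: [-0.2, 0.0, -3.8]
opening: 0.271
```

```bash
python3 - <<'E'
from h import *
st(); f=grab('wrist','w_pre'); t,b=inhand(f); w=cloud(f); p,r,s=tool()
m=(abs(w[...,2]-90)<2.5)&(np.hypot(w[...,0]-548.5,w[...,1]+166.6)<50)
c,n,sd=arc_centre(w[m][:,:2],45,(548.5,-166.6)); print('ring c',c,n,sd,'tool',r.inv().apply(np.r_[c,90]-p))
s2=grab('scene','s_pre')
im=np.hstack([cv2.resize(f['color'],(400,300)),cv2.resize(s2['color'][170:260,180:300],(400,300),interpolation=cv2.INTER_CUBIC)])
cv2.imwrite('pics/pre.png',im[:,:,::-1])
plan([478.4,-205.9,94],-60.9)
E
```

```text
t 8.27 p [ 478.  -205.8  100. ] yaw -60.92 x [-0.  0. -1.] q [ 22.8  47.4  -5.6 104.5   8.6  28.5 -49.5] F [-0.2  0.  -3.8] T [ 0.01  0.02 -0.05] op 0.271
bar+shank (tool y,z) ((1.0441627502441406, -65.00566101074219), (88.98358917236328, 89.98168182373047), 0.0061188433319330215) x med 8.807804622399663 40561
bar ((1.0469932556152344, -91.49740600585938), (88.98358917236328, 36.998199462890625), 0.0061188433319330215) y range [-40.15366072  41.71904055] x 8.977169730158028 x vs y slope [ 0.00344788 -2.11875491] slope deg -0.17024688003036711
ring c [ 549.03783311 -167.01184542] 73 0.6634872478931653 tool [ 10.1291116    0.58248432 -80.8937425 ]
to [478.4, -205.9, 94] -60.9 trans [ 0.0062  0.0002 -0.0002] ang [-0.03  0.    0.01]
```

View pics/pre.png

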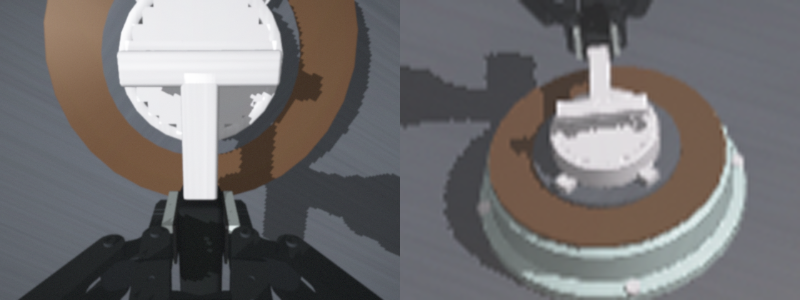

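The view shows the bar centred over the ring (left tile 200,68; right tile 600,105), aligned to better than 1 mm. I'll insert slowly.

Request:
apply_moves([
  {"fingers": 0,"translation": [0.002,0,0],"angular": [0,0,0]},
  {"fingers": 0,"translation": [0.004,0,0],"angular": [0,0,0]},
  {"fingers": 0,"translation": [0.006,0,0],"angular": [0,0,0]},
  {"fingers": 0,"translation": [0.007,0,0],"angular": [0,0,0]},
  {"fingers": 0,"translation": [0.008,0,0],"angular": [0,0,0]},
  {"fingers": 0,"translation": [0.009,0,0],"angular": [0,0,0]},
  {"fingers": 0,"translation": [0.01,0,0],"angular": [0,0,0]},
  {"fingers": 0,"translation": [0.01,0,0],"angular": [0,0,0]},
])

```text
time: 9.03
ee_pos: [478.0, -205.8, 90.0]
eef_rot: [-64.3, 90.0, 144.8]
ft_force: [-0.6, -0.4, -4.5]
opening: 0.268
```

```bash
python3 -c "
from h import *
st()"
```

```text
t 9.03 p [ 478.  -205.8   90. ] yaw -60.93 x [-0.  0. -1.] q [ 22.7  48.4  -5.3 104.9   8.8  27.1 -49.6] F [-0.6 -0.4 -4.5] T [-0.01  0.06  0.05] op 0.268
```

No contact force with the tips about 4 mm below the ring face: the pins are entering. I'll continue down to seat.

Request:
apply_moves([
  {"fingers": 0,"translation": [0.0015,0,0],"angular": [0,0,0]},
  {"fingers": 0,"translation": [0.003,0,0],"angular": [0,0,0]},
  {"fingers": 0,"translation": [0.0045,0,0],"angular": [0,0,0]},
  {"fingers": 0,"translation": [0.0055,0,0],"angular": [0,0,0]},
  {"fingers": 0,"translation": [0.0065,0,0],"angular": [0,0,0]},
  {"fingers": 0,"translation": [0.0065,0,0],"angular": [0,0,0]},
  {"fingers": 0,"translation": [0.0065,0,0],"angular": [0,0,0]},
])

```text
time: 9.62
ee_pos: [478.1, -205.8, 83.7]
eef_rot: [-96.9, 90.0, 112.2]
ft_force: [0.3, 0.1, -4.2]
opening: 0.267
```

```bash
python3 -c "
from h import *
st()"
```

```text
t 9.62 p [ 478.1 -205.8   83.7] yaw -60.93 x [-0.  0. -1.] q [ 22.6  49.1  -5.2 105.1   8.9  26.2 -49.7] F [ 0.3  0.1 -4.2] T [-0.02 -0.01  0.02] op 0.267
```

The pins are about 11 mm in with no load. I'll turn clockwise about the ring axis, 30° first.

Request:
apply_moves([
  {"fingers": 0,"translation": [0,-0.0035,-0.0001],"angular": [2.5,0,0]},
  {"fingers": 0,"translation": [0,-0.007,-0.0003],"angular": [5,0,0]},
  {"fingers": 0,"translation": [0,-0.0105,-0.0007],"angular": [7.5,0,0]},
  {"fingers": 0,"translation": [0,-0.014,-0.0012],"angular": [10,0,0]},
  {"fingers": 0,"translation": [0,-0.0174,-0.0019],"angular": [12.5,0,0]},
  {"fingers": 0,"translation": [0,-0.0208,-0.0027],"angular": [15,0,0]},
  {"fingers": 0,"translation": [0,-0.0242,-0.0037],"angular": [17.5,0,0]},
  {"fingers": 0,"translation": [0,-0.0275,-0.0049],"angular": [20,0,0]},
  {"fingers": 0,"translation": [0,-0.0308,-0.0061],"angular": [22.5,0,0]},
  {"fingers": 0,"translation": [0,-0.034,-0.0075],"angular": [25,0,0]},
  {"fingers": 0,"translation": [0,-0.0372,-0.0091],"angular": [27.5,0,0]},
  {"fingers": 0,"translation": [0,-0.0402,-0.0108],"angular": [30,0,0]},
])

```text
time: 10.62
ee_pos: [468.9, -165.8, 83.9]
eef_rot: [157.1, 89.9, -23.9]
ft_force: [5.1, -3.5, -6.7]
opening: 0.268
```

```bash
cat >> h.py <<'E'
def cin():
    p,r,s=tool(); print('ring centre in tool',r.inv().apply(np.array([548.75,-167.05,90])-p).round(2))
E
python3 - <<'E'
from h import *
st();cin()
f=grab('wrist','w_t1'); s2=grab('scene','s_t1')
im=np.hstack([cv2.resize(f['color'],(400,300)),cv2.resize(s2['color'][170:260,180:300],(400,300),interpolation=cv2.INTER_CUBIC)])
cv2.imwrite('pics/t1.png',im[:,:,::-1])
E
```

```text
t 10.62 p [ 468.9 -165.8   83.9] yaw -91.06 x [ 0.002 -0.001 -1.   ] q [ 14.5  48.1   2.4 110.1  -4.7  21.8 -70.6] F [ 5.1 -3.5 -6.7] T [-0.83 -0.81  0.14] op 0.268
ring centre in tool [ -5.94  -0.21 -79.91]
```

View pics/t1.png

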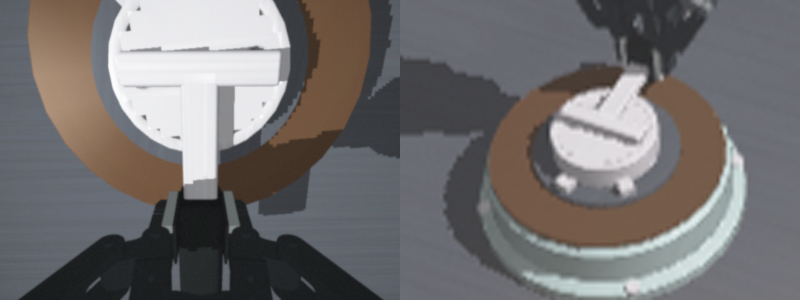

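In the right tile the tab has moved to (625,185) towards the stop at (567,185), with the bar still seated on the ring. I'll turn another 30°.

Request:
apply_moves([
  {"fingers": 0,"translation": [0,-0.0035,0.0003],"angular": [2.5,0,0]},
  {"fingers": 0,"translation": [0,-0.007,0.0001],"angular": [5,0,0]},
  {"fingers": 0,"translation": [0,-0.0105,-0.0003],"angular": [7.5,0,0]},
  {"fingers": 0,"translation": [0,-0.014,-0.0008],"angular": [10,0,0]},
  {"fingers": 0,"translation": [0,-0.0174,-0.0015],"angular": [12.5,0,0]},
  {"fingers": 0,"translation": [0,-0.0208,-0.0023],"angular": [15,0,0]},
  {"fingers": 0,"translation": [0,-0.0242,-0.0033],"angular": [17.5,0,0]},
  {"fingers": 0,"translation": [0,-0.0275,-0.0045],"angular": [20,0,0]},
  {"fingers": 0,"translation": [0,-0.0308,-0.0057],"angular": [22.5,0,0]},
  {"fingers": 0,"translation": [0,-0.034,-0.0071],"angular": [25,0,0]},
  {"fingers": 0,"translation": [0,-0.0372,-0.0087],"angular": [27.5,0,0]},
  {"fingers": 0,"translation": [0,-0.0402,-0.0104],"angular": [30,0,0]},
])

```text
time: 11.72
ee_pos: [480.0, -125.8, 83.9]
eef_rot: [-172.2, 89.9, -23.2]
ft_force: [5.6, -4.1, -4.3]
opening: 0.271
```

```bash
python3 - <<'E'
from h import *
st();cin()
E
```

```text
t 11.72 p [ 480.  -125.8   83.9] yaw -121.0 x [ 0.002 -0.001 -1.   ] q [  5.7  48.5   9.6 110.4 -19.   22.5 -91.2] F [ 5.6 -4.1 -4.3] T [-0.84 -1.01  0.35] op 0.271
ring centre in tool [-5.870e+00 -6.000e-02 -8.013e+01]
```

Request:
apply_moves([
  {"fingers": 0,"translation": [0,-0.0021,0.0002],"angular": [1.5,0,0]},
  {"fingers": 0,"translation": [0,-0.0042,0.0001],"angular": [3,0,0]},
  {"fingers": 0,"translation": [0,-0.0063,0],"angular": [4.5,0,0]},
  {"fingers": 0,"translation": [0,-0.0084,-0.0002],"angular": [6,0,0]},
  {"fingers": 0,"translation": [0,-0.0105,-0.0004],"angular": [7.5,0,0]},
  {"fingers": 0,"translation": [0,-0.0126,-0.0008],"angular": [9,0,0]},
  {"fingers": 0,"translation": [0,-0.0146,-0.0011],"angular": [10.5,0,0]},
  {"fingers": 0,"translation": [0,-0.0146,-0.0011],"angular": [10.5,0,0]},
])

```text
time: 12.38
ee_pos: [488.6, -114.0, 83.9]
eef_rot: [-166.1, 89.9, -27.6]
ft_force: [4.2, -5.1, -4.9]
opening: 0.271
```

```bash
python3 - <<'E'
from h import *
st();cin()
E
```

```text
t 12.38 p [ 488.6 -114.    83.9] yaw -131.47 x [ 0.002 -0.001 -1.   ] q [  2.7  49.1  12.5 109.4 -23.7  23.9 -98.7] F [ 4.2 -5.1 -4.9] T [-0.9  -1.05  0.24] op 0.271
ring centre in tool [-5.880e+00 -5.000e-02 -8.022e+01]
```

Request:
apply_moves([
  {"fingers": 0,"translation": [0,-0.0014,0],"angular": [1,0,0]},
  {"fingers": 0,"translation": [0,-0.0028,0],"angular": [2,0,0]},
  {"fingers": 0,"translation": [0,-0.0042,-0.0001],"angular": [3,0,0]},
  {"fingers": 0,"translation": [0,-0.0056,-0.0002],"angular": [4,0,0]},
  {"fingers": 0,"translation": [0,-0.007,-0.0003],"angular": [5,0,0]},
])

```text
time: 12.8
ee_pos: [493.0, -109.4, 83.9]
eef_rot: [-176.8, 89.9, -43.2]
ft_force: [1.3, -9.9, -5.1]
opening: 0.269
```

```bash
python3 - <<'E'
from h import *
st();cin()
f=grab('wrist','w_t2'); s2=grab('scene','s_t2')
im=np.hstack([cv2.resize(f['color'],(400,300)),cv2.resize(s2['color'][170:260,180:300],(400,300),interpolation=cv2.INTER_CUBIC)])
cv2.imwrite('pics/t2.png',im[:,:,::-1])
E
```

```text
t 12.8 p [ 493.  -109.4   83.9] yaw -136.43 x [ 0.002 -0.002 -1.   ] q [   1.3   49.4   14.   108.7  -25.8   24.9 -102.3] F [ 1.3 -9.9 -5.1] T [-2.16 -0.12  0.89] op 0.269
ring centre in tool [ -5.89  -0.64 -80.16]
```

View pics/t2.png

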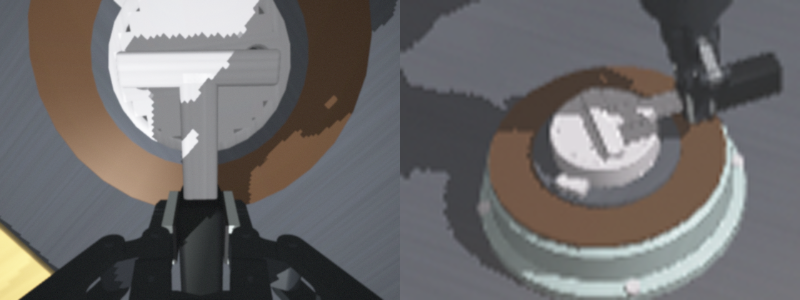

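In the right tile the tab has reached the stop block at (572,185), and the reaction is rising. I'll press a little further to be sure.

Request:
apply_moves([
  {"fingers": 0,"translation": [0,-0.0014,0],"angular": [1,0,0]},
  {"fingers": 0,"translation": [0,-0.0028,0],"angular": [2,0,0]},
  {"fingers": 0,"translation": [0,-0.0028,0],"angular": [2,0,0]},
])

```text
time: 13.15
ee_pos: [494.0, -108.5, 83.8]
eef_rot: [129.7, 89.8, -98.7]
ft_force: [-4.1, -14.6, -4.6]
opening: 0.271
```

```bash
python3 - <<'E'
from h import *
st();cin()
E
```

```text
t 13.15 p [ 494.  -108.5   83.8] yaw -138.39 x [-0.    -0.003 -1.   ] q [   0.7   49.6   14.7  108.4  -26.5   25.3 -103.7] F [ -4.1 -14.6  -4.6] T [-3.12  0.81  2.05] op 0.271
ring centre in tool [ -6.09  -2.02 -80.19]
```

The reaction is now well above the 0.4 N m turning torque and the ring has stalled, so the tab is hard on the stop. I'll back off into the play to unload, then lift.

Request:
apply_moves([
  {"fingers": 0,"translation": [0,0.0021,0],"angular": [-1.5,0,0]},
  {"fingers": 0,"translation": [0,0.0042,-0.0001],"angular": [-3,0,0]},
  {"fingers": 0,"translation": [0,0.0063,-0.0002],"angular": [-4.5,0,0]},
  {"fingers": 0,"translation": [0,0.0084,-0.0004],"angular": [-6,0,0]},
  {"fingers": 0,"translation": [0,0.0098,-0.0006],"angular": [-7,0,0]},
  {"fingers": 0,"translation": [0,0.0098,-0.0006],"angular": [-7,0,0]},
  {"fingers": 0,"translation": [0,0.0098,-0.0006],"angular": [-7,0,0]},
])

```text
time: 13.73
ee_pos: [487.3, -113.3, 83.7]
eef_rot: [-6.7, 90.0, 131.8]
ft_force: [-0.0, -0.2, -4.5]
opening: 0.273
```

```bash
python3 - <<'E'
from h import *
st();cin();plan([488.7,-113.8,120],-131.4)
E
```

```text
t 13.73 p [ 487.3 -113.3   83.7] yaw -131.45 x [-0.  0. -1.] q [  2.7  49.1  12.5 109.5 -23.7  24.  -98.6] F [-0.  -0.2 -4.5] T [ 0.05  0.   -0.01] op 0.273
ring centre in tool [ -6.36  -0.43 -81.66]
to [488.7, -113.8, 120] -131.4 trans [-0.0363 -0.0006 -0.0014] ang [-0.05  0.04  0.  ]
```

Fully unloaded. I'll recentre slightly and lift straight up.

Request:
apply_moves([
  {"fingers": 0,"translation": [0,-0.0003,-0.001],"angular": [0,0,0]},
  {"fingers": 0,"translation": [-0.003,-0.0003,-0.001],"angular": [0,0,0]},
  {"fingers": 0,"translation": [-0.007,-0.0003,-0.001],"angular": [0,0,0]},
  {"fingers": 0,"translation": [-0.012,-0.0003,-0.001],"angular": [0,0,0]},
  {"fingers": 0,"translation": [-0.018,-0.0003,-0.001],"angular": [0,0,0]},
  {"fingers": 0,"translation": [-0.03,-0.0003,-0.001],"angular": [0,0,0]},
  {"fingers": 0,"translation": [-0.05,-0.0003,-0.001],"angular": [0,0,0]},
  {"fingers": 0,"translation": [-0.075,-0.0003,-0.001],"angular": [0,0,0]},
  {"fingers": 0,"translation": [-0.09,-0.0003,-0.001],"angular": [0,0,0]},
  {"fingers": 0,"translation": [-0.09,-0.0003,-0.001],"angular": [0,0,0]},
])

```text
time: 14.57
ee_pos: [489.3, -114.1, 176.7]
eef_rot: [-148.2, 89.8, -9.7]
ft_force: [0.1, 0.1, -4.0]
opening: 0.27
```

```bash
python3 - <<'E'
from h import *
st(); f=grab('wrist','w_l'); t,b=inhand(f); w=cloud(f)
s2=grab('scene','s_l')
w=cloud(s2);z=w[...,2]; d=np.hypot(w[...,0]-548.7,w[...,1]+167)
m=(z>69)&(z<82)&(d>46)&(d<64)
q=w[m]; a=np.degrees(np.arctan2(q[:,1]+167,q[:,0]-548.7)); print('block/tab angles',np.percentile(a,[2,10,25,50,75,90,98]).round(1),len(a))
im=np.hstack([cv2.resize(f['color'],(400,300)),cv2.resize(s2['color'][170:260,180:300],(400,300),interpolation=cv2.INTER_CUBIC)])
cv2.imwrite('pics/l1.png',im[:,:,::-1])
plan([516,190,170],-105.2)
E
```

```text
t 14.57 p [ 489.3 -114.1  176.7] yaw -131.44 x [ 0.004 -0.001 -1.   ] q [  -0.8   40.4   18.7  104.8  -19.9   37.8 -101.9] F [ 0.1  0.1 -4. ] T [ 0.01  0.02 -0.01] op 0.27
bar+shank (tool y,z) ((-0.2559776306152344, -54.324562072753906), (74.44630432128906, 68.6263427734375), 0.08620872348546982) x med -19.501833389875394 18880
bar ((-0.21938323974609375, -80.83081817626953), (74.44371795654297, 15.634208679199219), 0.007908525876700878) y range [-36.2754266   35.89713086] x -19.528081100707652 x vs y slope [ 2.83543292e-04 -1.95019783e+01] slope deg -0.14723852555887754
block/tab angles [-76.9 -17.9 -10.5   3.4  26.9  51.3  85.8] 83
to [516, 190, 170] -105.2 trans [ 0.004  -0.246   0.1802] ang [-26.22  -0.03   0.03]
```

View pics/l1.png

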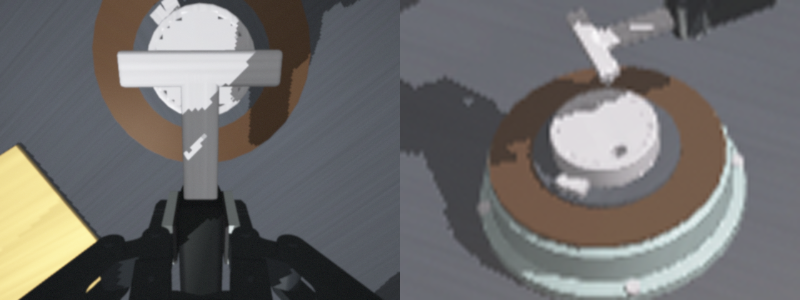

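The right tile shows the tab and stop side by side at (572,185), and the spanner is clear of the ring. I'll return to the board, aiming at its middle.

```bash
python3 -c "
from h import *
plan([526,208,170],-105.2)"
```

```text
to [526, 208, 170] -105.2 trans [ 0.004  -0.2661  0.1847] ang [-26.22  -0.03   0.03]
```

Request:
apply_moves([
  {"fingers": 0,"translation": [0,-0.012,0.008],"angular": [-1,0,0]},
  {"fingers": 0,"translation": [0,-0.035,0.024],"angular": [-3,0,0]},
  {"fingers": 0,"translation": [0,-0.06,0.042],"angular": [-6,0,0]},
  {"fingers": 0,"translation": [0,-0.085,0.059],"angular": [-8.5,0,0]},
  {"fingers": 0,"translation": [0,-0.11,0.076],"angular": [-11,0,0]},
  {"fingers": 0,"translation": [0,-0.135,0.094],"angular": [-13.5,0,0]},
  {"fingers": 0,"translation": [0,-0.16,0.111],"angular": [-16,0,0]},
  {"fingers": 0,"translation": [0,-0.185,0.128],"angular": [-18.5,0,0]},
  {"fingers": 0,"translation": [0,-0.21,0.146],"angular": [-21,0,0]},
  {"fingers": 0,"translation": [0,-0.235,0.163],"angular": [-23.5,0,0]},
  {"fingers": 0,"translation": [0.002,-0.255,0.177],"angular": [-25.5,0,0]},
  {"fingers": 0,"translation": [0.004,-0.266,0.185],"angular": [-26.2,0,0]},
])

```text
time: 15.67
ee_pos: [525.0, 211.1, 168.3]
eef_rot: [-10.5, 89.9, 154.5]
ft_force: [0.4, -0.0, -3.7]
opening: 0.272
```

Request:
apply_moves([
  {"fingers": 0,"translation": [0,0,0],"angular": [0,0,0]},
  {"fingers": 0,"translation": [0.02,0,0],"angular": [0,0,0]},
  {"fingers": 0,"translation": [0.045,0,0],"angular": [0,0,0]},
  {"fingers": 0,"translation": [0.07,0,0],"angular": [0,0,0]},
  {"fingers": 0,"translation": [0.095,0,0],"angular": [0,0,0]},
  {"fingers": 0,"translation": [0.12,0,0],"angular": [0,0,0]},
  {"fingers": 0,"translation": [0.135,0,0],"angular": [0,0,0]},
  {"fingers": 0,"translation": [0.135,0,0],"angular": [0,0,0]},
  {"fingers": 0,"translation": [0.135,0,0],"angular": [0,0,0]},
  {"fingers": 0,"translation": [0.135,0,0],"angular": [0,0,0]},
])

```text
time: 16.5
ee_pos: [526.1, 207.6, 35.5]
eef_rot: [-160.0, 90.0, 4.8]
ft_force: [0.0, 0.6, -3.6]
opening: 0.27
```

```bash
python3 -c "
from h import *
st(); plan([526,208,11],-105.2)"
```

```text
t 16.5 p [526.1 207.6  35.5] yaw -105.28 x [ 0.001  0.    -1.   ] q [ -30.5   57.    11.2   97.   -20.3   28.  -111.4] F [ 0.   0.6 -3.6] T [ 0.04 -0.02 -0.07] op 0.27
to [526, 208, 11] -105.2 trans [ 0.0245 -0.0004  0.0002] ang [-0.08 -0.04  0.02]
```

Request:
apply_moves([
  {"fingers": 0,"translation": [0.007,0,0],"angular": [0,0,0]},
  {"fingers": 0,"translation": [0.014,0,0],"angular": [0,0,0]},
  {"fingers": 0,"translation": [0.019,0,0],"angular": [0,0,0]},
  {"fingers": 0,"translation": [0.022,0,0],"angular": [0,0,0]},
  {"fingers": 0,"translation": [0.0235,0,0],"angular": [0,0,0]},
  {"fingers": 0,"translation": [0.0245,0,0],"angular": [0,0,0]},
  {"fingers": 0,"translation": [0.0245,0,0],"angular": [0,0,0]},
  {"fingers": 0,"translation": [0.0245,0,0],"angular": [0,0,0]},
])

```text
time: 17.17
ee_pos: [525.6, 208.0, 10.5]
eef_rot: [-9.1, 90.0, 155.7]
ft_force: [-3.9, -1.3, 4.5]
opening: 0.269
```

```bash
python3 -c "
from h import *
st()"
```

```text
t 17.17 p [525.6 208.   10.5] yaw -105.23 x [-0.  0. -1.] q [ -30.    59.4   10.2   97.2  -20.8   25.3 -111. ] F [-3.9 -1.3  4.5] T [-0.3   0.8  -0.02] op 0.269
```

It is resting on the board (about 8 N contact). I'll open, then rise.

Request:
apply_moves([
  {"fingers": 0.3,"translation": [0,0,0],"angular": [0,0,0]},
  {"fingers": 0.35,"translation": [0,0,0],"angular": [0,0,0]},
  {"fingers": 0.5,"translation": [0,0,0],"angular": [0,0,0]},
  {"fingers": 0.7,"translation": [0,0,0],"angular": [0,0,0]},
  {"fingers": 0.9,"translation": [0,0,0],"angular": [0,0,0]},
  {"fingers": 0.9,"translation": [0,0,0],"angular": [0,0,0]},
  {"fingers": 0.9,"translation": [0,0,0],"angular": [0,0,0]},
  {"fingers": 0.9,"translation": [0,0,0],"angular": [0,0,0]},
])

```text
time: 17.83
ee_pos: [525.7, 208.0, 10.2]
eef_rot: [-92.7, 90.0, 72.0]
ft_force: [0.1, 0.6, 0.1]
opening: 0.907
```

Request:
apply_moves([
  {"fingers": 0.9,"translation": [-0.01,0,0],"angular": [0,0,0]},
  {"fingers": 0.9,"translation": [-0.03,0,0],"angular": [0,0,0]},
  {"fingers": 0.9,"translation": [-0.06,0,0],"angular": [0,0,0]},
  {"fingers": 0.9,"translation": [-0.09,0,0],"angular": [0,0,0]},
  {"fingers": 0.9,"translation": [-0.12,0,0],"angular": [0,0,0]},
  {"fingers": 0.9,"translation": [-0.15,0,0],"angular": [0,0,0]},
  {"fingers": 0.9,"translation": [-0.18,0,0],"angular": [0,0,0]},
  {"fingers": 0.9,"translation": [-0.19,0,0],"angular": [0,0,0]},
  {"fingers": 0.9,"translation": [-0.19,0,0],"angular": [0,0,0]},
  {"fingers": 0.9,"translation": [-0.19,0,0],"angular": [0,0,0]},
])

```text
time: 18.67
ee_pos: [525.6, 208.1, 200.8]
eef_rot: [-119.2, 90.0, 45.5]
ft_force: [-0.5, 1.1, -0.7]
opening: 0.895
```

```bash
python3 - <<'E'
from h import *
st(); f=grab('wrist','w_end'); s2=grab('scene','s_end'); w=cloud(f);z=w[...,2]
m=((z>20)&(z<60)&(np.hypot(w[...,0]-526,w[...,1]-208)<120)).astype(np.uint8)
n,l,s,ce=cv2.connectedComponentsWithStats(m); i=1+np.argmax(s[1:,4]); p=w[l==i]; print('spanner',cv2.minAreaRect(p[:,:2].astype(np.float32)),'handle z',np.median(p[p[:,2]>33][:,2]),'bar z',np.median(p[p[:,2]<31][:,2]))
im=np.hstack([cv2.resize(f['color'],(400,300)),cv2.resize(s2['color'][170:260,180:300],(400,300),interpolation=cv2.INTER_CUBIC)])
im=np.vstack([im,cv2.resize(s2['color'],(800,600))[60:360]])
cv2.imwrite('pics/end.png',im[:,:,::-1])
# bystanders moved? depth diff against start
a=load('scene0'); d=np.abs(a['z_map']-s2['z_map'])>25; n,l,s,ce=cv2.connectedComponentsWithStats(d.astype(np.uint8))
print([(ce[i].round().tolist(),int(s[i,4])) for i in range(1,n) if s[i,4]>25])
E
```

```text
t 18.67 p [525.6 208.1 200.8] yaw -105.22 x [ 0.001  0.001 -1.   ] q [ -33.8   43.    17.7   90.   -15.9   49.4 -115.3] F [-0.5  1.1 -0.7] T [ 0.03 -0.07 -0.02] op 0.895
spanner ((532.1058349609375, 206.074951171875), (73.95965576171875, 162.38235473632812), 74.73981475830078) handle z 38.01997189994614 bar z 28.20470007367885
[([178.0, 27.0], 1673), ([222.0, 3.0], 31), ([241.0, 3.0], 33), ([390.0, 79.0], 15871), ([267.0, 15.0], 26), ([228.0, 27.0], 35), ([301.0, 27.0], 28), ([244.0, 42.0], 35), ([372.0, 252.0], 476), ([345.0, 267.0], 32)]
```

View pics/end.png

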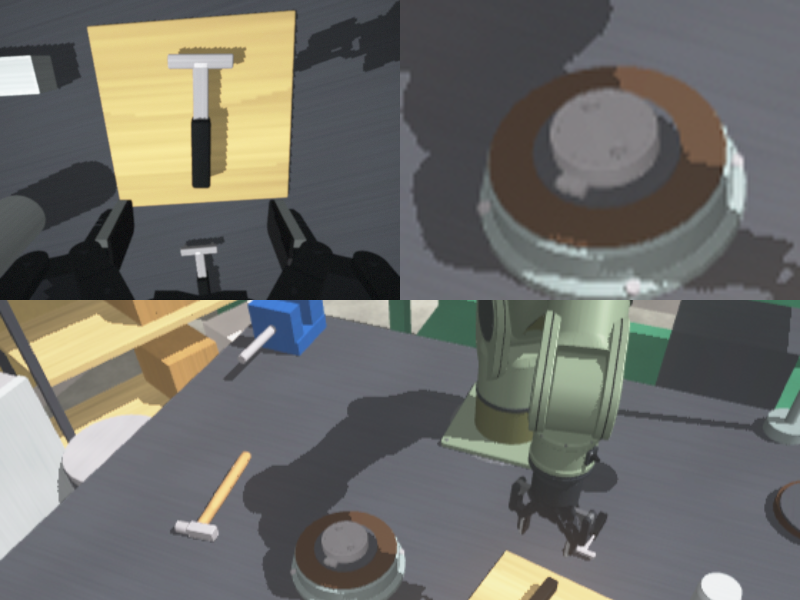

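The final view shows the spanner level on the board (left tile 200,120), and the tab and stop touching (right tile 572,185). I'll make one numeric check of the tab/stop gap from the stored wrist frame taken after lifting.

```bash
python3 - <<'E'
from h import *
for n in('w_ring','w_l'):
    w=cloud(load(n)); z=w[...,2]; d=np.hypot(w[...,0]-548.7,w[...,1]+167.05)
    q=w[(abs(z-74)<2.5)&(d>48)&(d<56)]; a=np.degrees(np.arctan2(q[:,1]+167.05,q[:,0]-548.7))
    h,e=np.histogram(a,np.arange(-40,90,4)); print(n,[(int(x),int(c)) for x,c in zip(e,h) if c])
E
```

```text
w_ring [(-24, 1), (-20, 31), (-16, 32), (-12, 33), (-8, 18), (60, 15), (64, 35), (68, 37), (72, 34)]
w_l [(-24, 6), (-20, 73), (-16, 92), (-12, 96), (-8, 79), (-4, 95), (0, 92), (4, 63)]
```

Tab and stop are contiguous, from -20° to +7° with no gap. I'll hand in.

```bash
python3 -c "
from h import *
print(env.sign_off()); st()"
```

```text
the job is handed in; nothing more can be done
None
the job is handed in; nothing more can be done
```

The job is done and handed in at about 19 s of the 58 s allowed. I took the largest spanner (about 162 mm measured, against about 121 mm for the other two) and set both pins about 11 mm into the holes. I then turned the ring clockwise about 70° until it stalled, unloaded, lifted the spanner out and laid it back near the middle of the board.

**Last checks:**
- **Ring:** the turning reaction rose well above the 0.4 N m turning torque. The depth data after lifting show the tab and stop block touching, with no gap between them.
- **Spanner:** it lies level and wholly on the board, with the handle top at 38 mm and the bar top at 28 mm. Those are the same heights as at the start, so the pins are down.
- **Forces:** the wrist force read below 20 N at every reading I took, and there was no load on the arm after release.
- **Other things:** comparing start and end depth pictures showed changes only where the arm and the spanner had moved.

No check failed. The gap check used a frame taken just after the lift. I did not take another close picture of the ring at the very end, but the last distant view also shows the tab at the stop.

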